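# Seal a filter cassette in the locking pliers and put it on the balance

### The arm

A 7-joint arm with a two-finger parallel gripper is mounted at the origin on a cart in front of the work surface, level with it; the furniture and walls round the work are solid. World frame = base frame: x ahead of the robot, y to its left, z up, the work surface at z = 0. Lengths are in m, angles in rad, forces in N, time in s.
With the tool pointing down it reaches from about 0.425 to 0.925 m from the base axis. Payload 6.8 kg.
Tool frame: the origin (TCP) lies on the mounting face of the last link; the fingertips stand 173 mm ahead of it and the grasp point (between the pads) lies 155 mm ahead of it; z points along the fingers, y is the line along which they close (so a half turn about z gives the same grasp; the last joint's range is limited). The gripper opens to 85 mm and grips with 20 to 120 N. Pads are 22 mm wide; open, the fingers measure 114 mm over their backs; the gripper's body (76 mm by 85 mm) begins 54 mm behind the grasp point. The pads swing forward as they close: fully open they stand 13 mm farther back than shut.
Start: joints at [-1.406, 0.477, 0.022, 1.555, -0.011, 1.109, -0.083], TCP at [0.182, 0.65, 0.405] pointing down, gripper open.
Joint ranges: [-2.96, 2.96], [-0.34, 2.1], [-1.41, 1.46], [0.24, 2.44], [-1.37, 4.51], [0.17, 1.92], [-2.96, 2.96]. Speed limits (rad/s): [2.39, 2.39, 3.14, 3.14, 3.14, 3.14, 3.14].

### API

Orientations are given as a unit quaternion [w, x, y, z].
In Python, from station import bot gives the robot as it stands. The module is installed in compiled form; this text tells all that it offers.
- The arm moves only by the shell command python3 -m pendant 'ROWS' [FORCE]. ROWS is JSON, a list of rows, each a list of 5 numbers: the finger opening in m, from 0 to 0.0854, then the shift along the tool's x, y, z in m, then the turn about the tool's z in degrees. In form: [[jaw, x, y, z, yaw], ...]. A call has 1 to 12 rows; each row shifts and turns the commanded pose from where the row before left it, along the tool's axes as they then stand; what a row does not reach is not made up. A row lasts 1/12 s, in which the tool goes at most 41.7 mm and 7.16 degrees, less where a joint would pass 70% of its speed; a pose out of reach is approached as far as the arm can. A call with a gripper value outside its range is refused whole. The fingers move at their own pace and stop on an object; FORCE is the grip in N (left out, the last holds). Time passes only in rows, so rows that do not move let the fingers close. It gives the time, the measured TCP pose, the force, the opening and the grip force at its end, in the units of the state.
- bot.get_obs(): the state, without advancing time (a new reading comes with each control period).
- bot.read_camera(name): name is "side" or "top"; returns (picture, depth): 420x560x3 uint8, blue, green, red; 420x560 float32, m along the optical axis (not along the pixel's ray), 0 where there is no reading.
- bot.camera_model(name): a dict with "intrinsics" (3x3 intrinsics, pixels), "dist_coeffs" ([k1, k2, p1, p2, k3] as OpenCV has them; the pictures are not rectified), "R" (3x3) and "t" (3): a world point X has camera coordinates R X + t. Camera axes: x right, y down, z forward; pixel columns grow to the right and rows downward; lengths in m; the calibration is good to about 2 mm. A picture is of the moment at which its call begins. camera_model takes no time and is no camera call.
- bot.hand_in(): hands the job in; it is judged then, once.
Trained networks look in the newest picture that a camera, given by its name, has taken for a name from the list of things; names that differ only in an ending like _2 or _b are one class to them, and where a whole thing is asked for, a point or a joint stands for the part that bears it (a point fixed in the world has none). Each returns a list of dicts, best first, with "score" (0 to 1); they miss things now and then, are a little off and sometimes report something else, mostly with a low value. They report only what shows in the picture. A call takes as long as a camera call.
- bot.boxes_of(name, camera): "at" ([column, row] in pixels, amid what is visible of it).
- bot.trace(name, camera): "mask" (420x560 bool, what is visible of it) and "at" ([column, row] in pixels, amid what is visible of it).
- bot.pinpoint(name, camera): "at" ([column, row] in pixels: a listed point, or the origin of a listed thing).
The state is a dict: "t": time; "q": joint angles; "joint_vel": joint speeds; "joint_torque": joint torques, N m; "eef_pos": TCP position; "tool_rot": TCP orientation; "contact_force": force on the tool from outside, world axes, zero at the start; "torque": the same for the moment, N m; "gripper_width": opening from 0.0 (shut) to 1.0 (fully open); "grasp_force": force on a finger pad.
Only numpy, scipy, OpenCV 4.12 (cv2) and the standard library are available. Lean on these libraries where they do the work, as an engineer would, in place of code of your own. Each camera call takes 0.05 s, during which the arm holds its last target. There are 200 camera calls.

### The job

Press the two halves of the filter cassette fully together in the bench pliers: squeeze the handles until they snap past dead centre and stay locked, then take your hand off and leave them locked for a good second. Open the pliers with their release lever, lift the sealed cassette out and stand it upright in the middle of the weighing pan of the near balance, on the left of the pliers. Keep your hand off the cassette until it is sealed, and do not knock the spirit lamp about.

Things in the scene. Friction and masses are not known exactly. Their poses are not given: they have to be found in the camera images.
- foot: grey foot plate, 150 x 120 x 10 mm, screwed to the worktop; carries steel locking pliers that work in a level plane 62 mm up and swivel +-0.22 rad about the vertical through this origin (on the worktop, under the jaws), staying put but yielding to 1 N at the handles: re-read them. x: from handles (215 mm long) to jaws; y: fixed to moving jaw. Jaws reach 78 mm up; cassette cradle top is 24 mm up.
- fixed_grip (a point): hand place on the fixed handle: straight steel bar on edge with a rubber sleeve, 12 mm thick, 22 mm high, centred on this point; it and its end screw stop 30 mm farther from the jaws. Axes: x to the jaws, y towards the moving handle, z up; they turn with the pliers.
- handle_grip (a point): hand place on the moving handle opposite fixed_grip: bar on edge, 12 mm thick, 22 mm high, centred on this point. The two handles measure 67 mm over their outsides here when open, 42 mm when locked. Squeezing them past dead centre takes about 10 to 15 N here, changing over the stroke.
- handle (a joint): moving handle: 0 open (where a spring keeps it), dead centre at 0.25, locked at its stop at 0.30 rad. Let go of before 0.25 it springs open again; beyond 0.25 it stays.
- handle_tail (a point): point on the centre line of the moving handle, 10 mm from its free end, beyond the end of the fixed handle (bar 12 mm thick, 22 mm high). x along the handle towards the jaws, y outward, away from the fixed handle.
- lever_tail (a point): tail of the release lever, opposite handle_tail on the inner side of the moving handle: dark bar on edge, 6 mm thick, 18 mm high, round 10 mm end 8 mm farther out. Centre lines 21 mm apart. Pulling it 13 mm towards the handle, or pinching both together (30 mm over the outsides, 17 mm when pulled), with about 6 N unlocks; the handle's tail then springs out 45 mm.
- release_lever (a joint): release lever on the moving handle: 0 at rest (sprung back), 0.20 rad fully pulled; the locked pliers open at about 0.10.
- cassette: white filter cassette: two plain plastic halves standing side by side between the jaws, 50 mm wide (x), 92 mm high (z), each 18 mm thick (y); 36 mm when sealed, up to 42 mm before. About 0.16 kg. Origin: underside, on the inner face of the half at the fixed jaw (the middle of the sealed cassette). Its top 35 mm stand free above the jaws.
- cassette_cover (a joint): how far the other half of the cassette has been pressed on: 0 = 6 mm gap, 0.006 m = sealed. Press fit, about 8 N; it stays where it is left.
- weighing_pan (a point): middle of the top of the flat grey weighing pan (140 mm along x by 158 mm along y) of the yellow balance at the front left (not the one far back on the right); 61 mm above the worktop, fixed to it. x points away from the balance's keypad, z up.
- spirit_lamp: loose glass spirit lamp, 80 mm in diameter, 101 mm high, a bystander. Origin: centre of its underside.

How it is judged:
By the outcome, as a careful person would: the job done as asked, in the order asked, and still so for the second after the job is handed in, with the robot touching nothing.
It also fails if it takes over 61 s, if anything falls off the work surface, if the arm or the gripper's body presses on something with over 40 N, if the wrist force passes 120 N, or if a joint passes its speed limit or range.

## Working session

There is one attempt and no reset: what is moved stays moved. The work goes in short steps, Python scripts to look and compute and a shell command to move; the robot and the scene stay as the last step left them, time stands still between calls to the robot, and variables do not carry over. Pictures are saved under pics/ and viewed, at most 12 in all, crops included, and the job is handed in when it is done.

```bash
mkdir -p pics
cat > h.py <<'E'
import numpy as np, cv2
from scipy.spatial.transform import Rotation as Rn
from station import bot
def ray(cam,px):
    m=bot.camera_model(cam);K=np.array(m["intrinsics"]);D=np.array(m["dist_coeffs"]);R=np.array(m["R"]);t=np.array(m["t"]).ravel()
    u=cv2.undistortPoints(np.array([[px]],float),K,D)[0,0]
    return -R.T@t, R.T@np.array([u[0],u[1],1.])
def onz(cam,px,z):
    o,d=ray(cam,px); return o+d*(z-o[2])/d[2]
def dep(cam,px,depth):
    o,d=ray(cam,px); c,r=int(round(px[0])),int(round(px[1]))
    p=depth[max(r-1,0):r+2,max(c-1,0):c+2]; p=p[p>0]
    return o+d*np.median(p) if len(p) else None
def cloud(cam,depth,mask):
    m=bot.camera_model(cam);K=np.array(m["intrinsics"]);D=np.array(m["dist_coeffs"]);R=np.array(m["R"]);t=np.array(m["t"]).ravel()
    r,c=np.nonzero(mask&(depth>0))
    u=cv2.undistortPoints(np.stack([c,r],1).astype(float)[:,None],K,D)[:,0]
    X=np.c_[u,np.ones(len(u))]*depth[r,c][:,None]
    return (X-t)@R
def tri(pa,pb):
    (o1,d1),(o2,d2)=ray("top",pa),ray("side",pb)
    A=np.stack([d1,-d2],1);s=np.linalg.lstsq(A,o2-o1,rcond=None)[0]
    a,b=o1+d1*s[0],o2+d2*s[1]; return (a+b)/2,np.linalg.norm(a-b)
def st():
    o=bot.get_obs();q=o["tool_rot"];R=Rn.from_quat([q[1],q[2],q[3],q[0]]).as_matrix()
    return o,np.array(o["eef_pos"]),R
E
python3 - <<'E'
from h import *
np.set_printoptions(precision=4,suppress=True)
o,p,R=st();print(o["t"],p,R)
Z=dict(foot=0,fixed_grip=.062,handle_grip=.062,handle_tail=.062,lever_tail=.062,cassette=.024,weighing_pan=.061,spirit_lamp=0)
P={}
for c in("top","side"):
    im,d=bot.read_camera(c);cv2.imwrite(f"pics/{c}0.png",im)
    o_,dd=ray(c,(280,210));print(c,o_,dd)
    for n,z in Z.items():
        for r in bot.pinpoint(n,c)[:2]:
            print(c,n,np.round(r["at"],1),round(r["score"],2),onz(c,r["at"],z),dep(c,r["at"],d))
            P.setdefault((c,n),r["at"])
for n in Z:
    if ("top",n) in P and ("side",n) in P: print(n,*tri(P["top",n],P["side",n]))
print(bot.get_obs()["t"])
E
```

```text
0.0 [0.1818 0.6498 0.4037] [[-0.963   0.2694 -0.0003]
 [ 0.2694  0.963  -0.0018]
 [-0.0002 -0.0018 -1.    ]]
top [ 0.4668 -0.0125  0.9163] [ 0.1204  0.007  -0.9927]
top foot [319.5 167.6] 0.81 [ 0.6673 -0.0904  0.    ] [ 0.6421 -0.0806  0.1152]
top fixed_grip [360.5 224.1] 0.61 [ 0.5412 -0.1625  0.062 ] [ 0.5402 -0.1605  0.0733]
top handle_grip [330.5 231.1] 0.66 [ 0.5283 -0.1038  0.062 ] [ 0.5285 -0.1041  0.0593]
top handle_tail [339.9 268. ] 0.79 [ 0.4571 -0.1204  0.062 ] [ 0.4572 -0.1191  0.0721]
top lever_tail [351.5 265.8] 0.58 [ 0.461  -0.1429  0.062 ] [ 0.461  -0.1418  0.0692]
top cassette [320.7 164.8] 0.77 [ 0.6679 -0.0909  0.024 ] [ 0.6474 -0.0829  0.1151]
top cassette [354.6 263.3] 0.42 [ 0.4656 -0.1551  0.024 ] [ 0.4656 -0.159  -0.0009]
top weighing_pan [195.4 231. ] 0.93 [0.531  0.1586 0.061 ] [0.5309 0.1585 0.0613]
top spirit_lamp [239.7 144.4] 0.76 [0.7198 0.0786 0.    ] [0.708  0.0744 0.0429]
top spirit_lamp [359.  223.5] 0.43 [ 0.5479 -0.1703  0.    ] [ 0.5415 -0.1578  0.0726]
side [ 0.1384 -0.7311  0.584 ] [ 0.4605  0.7135 -0.5283]
side foot [321.9 237. ] 0.57 [ 0.6
[... 577 characters left out ...]
e [321.1 227.3] 0.83 [ 0.6639 -0.0811  0.024 ] [ 0.6186 -0.1372  0.0723]
side weighing_pan [213.8 179.3] 0.73 [0.5343 0.1754 0.061 ] [0.5348 0.1765 0.0603]
side spirit_lamp [301.4 198.7] 0.57 [0.7212 0.0744 0.    ] [0.7021 0.0479 0.0192]
foot [ 0.6644 -0.0889  0.0035] 0.004613923672890467
fixed_grip [ 0.5413 -0.1622  0.0655] 0.0010300518031243142
handle_grip [ 0.529  -0.1043  0.0591] 0.001093278070177842
handle_tail [ 0.4606 -0.1221  0.0618] 0.007719108613701712
lever_tail [ 0.4646 -0.1444  0.0645] 0.008117401902821382
cassette [ 0.663  -0.0884  0.0296] 0.008094996996715413
weighing_pan [0.5285 0.1574 0.0709] 0.0037285590218243962
spirit_lamp [ 0.722   0.0781 -0.0024] 0.00325095443503018
0.9
```

View pics/top0.png

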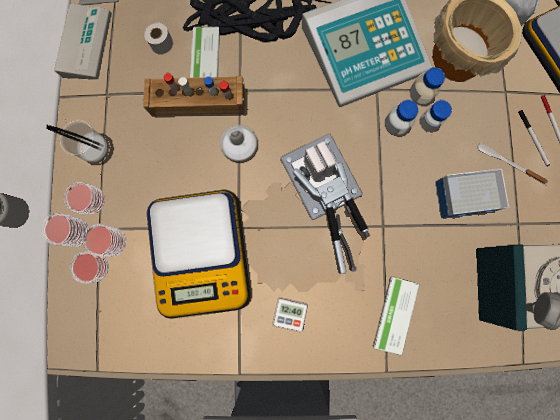

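View pics/side0.png

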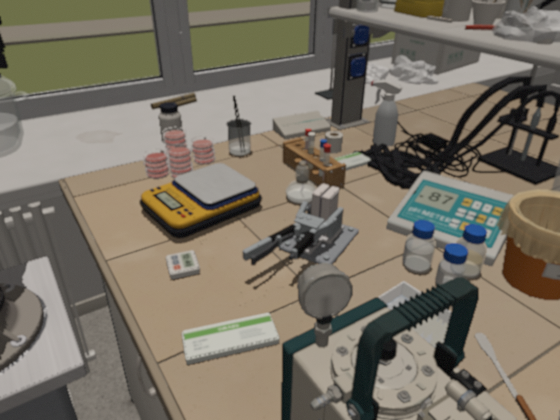

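The top view shows the pliers at (330,210) with the jaws at the top, the fixed handle ending near (367,236) and the moving handle near (341,270). The balance pan is at (195,231) and the lamp at (239,144), well clear. I'll measure the handle directions next.

Run:
```python
from h import *
np.set_printoptions(precision=4,suppress=True)
im,d=bot.read_camera("top")
cv2.imwrite("pics/crop1.png",cv2.resize(im[130:280,275:385],None,fx=4,fy=4,interpolation=cv2.INTER_CUBIC))
for n in("foot","fixed_grip","handle_grip","lever_tail","cassette","weighing_pan"):
    for r in bot.trace(n,"top")[:1]:
        m=r["mask"];C=cloud("top",d,m);print(n,r["score"],m.sum(),r["at"],C.mean(0),np.percentile(C[:,2],[5,50,95]))
        S=C
        if n=="cassette": S=C[C[:,2]>.105]
        rect=cv2.minAreaRect(S[:,:2].astype(np.float32)*1000);print("   ",rect, cv2.fitLine(S[:,:2].astype(np.float32),cv2.DIST_HUBER,0,.01,.01).ravel())
```

```text
foot 0.82 4463 [332.5, 192.4] [ 0.604  -0.101   0.0433] [0.0026 0.0562 0.0783]
    ((593.9908447265625, -119.88308715820312), (280.2667541503906, 125.87052154541016), 25.539501190185547) [ 0.96    0.2798  0.6403 -0.0848]
fixed_grip 0.83 2687 [333.1, 198.4] [ 0.5811 -0.1086  0.0639] [0.023  0.0718 0.0788]
    ((576.230224609375, -117.08006286621094), (250.41029357910156, 98.77014923095703), 23.875083923339844) [ 0.9363  0.3511  0.5873 -0.101 ]
handle_grip 0.67 826 [336.7, 237.5] [ 0.5145 -0.117   0.0667] [0.0021 0.0718 0.0757]
    ((517.1144409179688, -121.38926696777344), (140.35882568359375, 41.61387252807617), 15.880529403686523) [ 0.9721  0.2345  0.5153 -0.1151]
lever_tail 0.5 188 [347.5, 248.7] [ 0.495  -0.1334  0.0672] [0.0583 0.069  0.0725]
    ((506.172119140625, -134.8016815185547), (111.70317840576172, 19.113645553588867), 17.384450912475586) [ 0.9596  0.2813  0.5108 -0.1282]
cassette 0.72 830 [320.0, 159.7] [ 0.6589 -0.0811  0.1016] [0.0442 0.1146 0.1179]
    ((663.82373046875, -82.18338012695312), (50.33146667480469, 41.56113052368164), 25.275157928466797) [ 0.9899  0.1421  0.6632 -0.0819]
weighing_pan 0.64 11173 [200.1, 256.4] [0.4864 0.1556 0.0533] [0.0308 0.0578 0.0635]
    ((489.39813232421875, 166.45486450195312), (254.33229064941406, 200.18675231933594), 7.047699928283691) [0.9958 0.0917 0.4864 0.1556]
```

View pics/crop1.png

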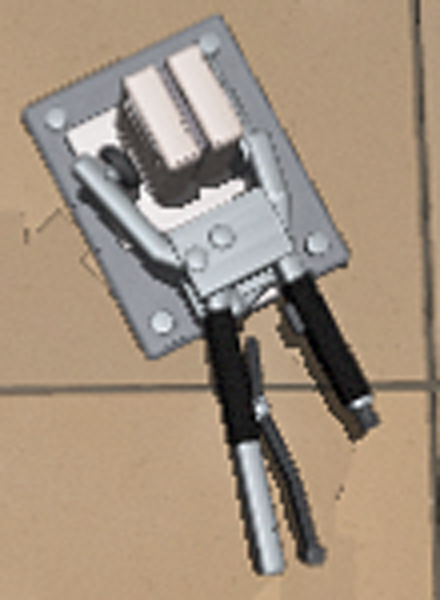

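The crop shows open handles at about 25°, with the fixed grip near crop (344,368) and the moving one near (235,410). The lever tail is at crop (313,552). Next I'll take a slice through the depth cloud in the pliers' frame.

```bash
cat >> h.py <<'E'
def handles(yaw=25.3,o=(0.664,-0.085)):
    im,d=bot.read_camera("top")
    m=np.zeros(d.shape,bool);m[130:300,260:400]=1
    C=cloud("top",d,m);C=C[(C[:,2]>.052)&(C[:,2]<.09)]
    a=np.radians(yaw);A=np.array([[np.cos(a),np.sin(a)],[-np.sin(a),np.cos(a)]])
    L=(C[:,:2]-o)@A.T*1000
    for x in range(-230,-70,10):
        s=L[abs(L[:,0]-x)<5];y=np.sort(s[:,1])
        if len(y)==0: continue
        g=np.split(y,np.nonzero(np.diff(y)>4)[0]+1)
        print(x,[(round(k[0]),round(k[-1])) for k in g if len(k)>2])
def rel(P,zt=None):
    "shift for grasp point to P (tool axes) in mm"
    o,p,R=st();g=p+R@[0,0,.155];return R.T@(np.array(P)-g)*1000
E
python3 - <<'E'
from h import *
handles()
for px in((361,222),(333.7,232.5),(360.5,224.1)): print(px,onz("top",px,.073))
for n in("fixed_grip","handle_grip","lever_tail","handle_tail"):
  for c in("top",):
    for r in bot.pinpoint(n,c)[:1]: print(n,r["at"],onz(c,r["at"],.062))
E
```

```text
-220 [(30, 39)]
-210 [(30, 39), (49, 61)]
-200 [(29, 35), (46, 60)]
-190 [(26, 33), (43, 57)]
-180 [(24, 31), (41, 55)]
-170 [(-24, -15), (25, 30), (38, 52)]
-160 [(-25, -13), (24, 30), (36, 49)]
-150 [(-26, -12), (24, 47)]
-140 [(-24, -11), (23, 45)]
-130 [(-25, -11), (19, 42)]
-120 [(-25, -7), (16, 40)]
-110 [(-24, -6), (14, 37)]
-100 [(-24, -6), (20, 35)]
-90 [(-24, -11), (10, 32)]
-80 [(-24, 31)]
(361, 222) [ 0.54426421 -0.16169639  0.073     ]
(333.7, 232.5) [ 0.52475182 -0.10865966  0.073     ]
(360.5, 224.1) [ 0.54023564 -0.16060639  0.073     ]
fixed_grip [359.3, 223.8] [ 0.54180579 -0.16020778  0.062     ]
handle_grip [333.6, 230.7] [ 0.52899605 -0.10979903  0.062     ]
lever_tail [356.5, 264.5] [ 0.46331794 -0.1526035   0.062     ]
handle_tail [338.6, 268.9] [ 0.45542436 -0.11785669  0.062     ]
```

```bash
python3 -m pendant '[[0.085,0,0,0,7],[0.085,0,0,0,7],[0.085,0,0,0,7],[0.085,0,0,0,7],[0.085,0,0,0,7],[0.085,0,0,0,7],[0.085,0,0,0,7],[0.085,0,0,0,7],[0.085,0,0,0,7],[0.085,0,0,0,7]]' 30
python3 -m pendant '[[0.085,0,0,0,7],[0.085,0,0,0,7],[0.085,0,0,0,7],[0.085,0,0,0,7],[0.085,0,0,0,7],[0.085,0,0,0,7],[0.085,0,0,0,7],[0.085,0,0,0,7],[0.085,0,0,0,7],[0.085,0,0,0,6]]'
python3 - <<'E'
from h import *
np.set_printoptions(precision=4,suppress=True)
o,p,R=st();print(o["q"],R)
print(rel([.45,.3,.2]),rel([.5297,-.1379,.2]))
E
```

```text
t: 2.33
eef_pos: [0.1818, 0.6501, 0.4048]
tool_rot: [-0.0, 0.682, 0.732, 0.0]
contact_force: [-0.1, -1.0, 0.2]
gripper_width: 0.996
grasp_force: 0.0
t: 3.17
eef_pos: [0.1817, 0.6501, 0.4047]
tool_rot: [-0.0, 0.976, 0.217, -0.0]
contact_force: [-0.1, -0.2, -0.5]
gripper_width: 0.996
grasp_force: 0.0
[-1.7794  0.5275  0.5705  1.5837 -0.3068  1.121  -2.2701] [[ 0.906   0.4233 -0.0001]
 [ 0.4233 -0.906   0.0001]
 [-0.     -0.0001 -1.    ]]
[ 94.9446 430.8145  49.6634] [-18.1885 861.2903  49.6103]
```

```bash
python3 -m pendant '[[0.085,0.008,0.036,0,0],[0.085,0.008,0.036,0,0],[0.085,0.008,0.036,0,0],[0.085,0.008,0.036,0,0],[0.085,0.008,0.036,0,0],[0.085,0.008,0.036,0,0],[0.085,0.008,0.036,0,0],[0.085,0.008,0.036,0,0],[0.085,0.008,0.036,0,0],[0.085,0.008,0.036,0,0],[0.085,0.008,0.036,0,0],[0.085,0.008,0.036,0,0]]'
python3 -m pendant '[[0.085,-0.0095,0.036,0,0],[0.085,-0.0095,0.036,0,0],[0.085,-0.0095,0.036,0,0],[0.085,-0.0095,0.036,0,0],[0.085,-0.0095,0.036,0,0],[0.085,-0.0095,0.036,0,0],[0.085,-0.0095,0.036,0,0],[0.085,-0.0095,0.036,0,0],[0.085,-0.0095,0.036,0,0],[0.085,-0.0095,0.036,0,0],[0.085,-0.0095,0.036,0,0],[0.085,0,0,0,0]]'
python3 - <<'E'
from h import *
np.set_printoptions(precision=4,suppress=True)
o,p,R=st();print(o["q"],R)
print(rel([.5297,-.1379,.065]))
E
```

```text
t: 4.17
eef_pos: [0.4545, 0.2993, 0.405]
tool_rot: [-0.0, 0.976, 0.22, 0.0]
contact_force: [-0.4, 0.7, -0.4]
gripper_width: 0.993
grasp_force: 0.0
t: 5.17
eef_pos: [0.5285, -0.1098, 0.4058]
tool_rot: [0.002, 0.977, 0.214, 0.001]
contact_force: [0.5, 0.1, 0.6]
gripper_width: 0.993
grasp_force: 0.0
[-0.5901  0.3292  0.8486  1.9203 -0.2857  1.0144 -0.7544] [[ 0.908   0.4189  0.0026]
 [ 0.4189 -0.908  -0.004 ]
 [ 0.0007  0.0048 -1.    ]]
[-10.8526  24.365  185.9117]
```

```bash
python3 -m pendant '[[0.085,-0.011,0.0245,0,0],[0.085,0,0,0.035,0],[0.085,0,0,0.035,0],[0.085,0,0,0.035,0],[0.085,0,0,0,0],[0.085,0,0,0,0]]'
python3 - <<'E'
from h import *
np.set_printoptions(precision=4,suppress=True)
o,p,R=st()
print(R,rel([.5297,-.1379,.058]))
im,d=bot.read_camera("top")
cv2.imwrite("pics/crop2.png",cv2.resize(im[130:290,265:405],None,fx=3,fy=3,interpolation=cv2.INTER_CUBIC))
im,d=bot.read_camera("side")
cv2.imwrite("pics/crop3.png",cv2.resize(im[170:290,220:370],None,fx=4,fy=4,interpolation=cv2.INTER_CUBIC))
E
```

```text
t: 5.67
eef_pos: [0.5291, -0.1284, 0.299]
tool_rot: [-0.0, 0.976, 0.219, -0.002]
contact_force: [0.2, 0.2, 1.0]
gripper_width: 0.998
grasp_force: 0.0
[[ 0.9037  0.4282 -0.0036]
 [ 0.4282 -0.9037 -0.0001]
 [-0.0033 -0.0014 -1.    ]] [-2.7009  9.2247 86.03  ]
```

View pics/crop3.png

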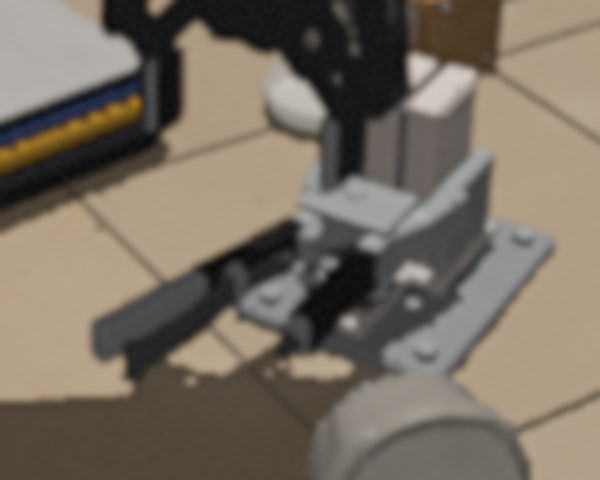

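The side crop shows the hand above the handles, with the fixed handle near (330,300) and the moving one near (170,310). I'm correcting sideways and then going down.

```bash
python3 -m pendant '[[0.085,-0.0025,0.009,0,0],[0.085,0,0,0.02,0],[0.085,0,0,0.02,0],[0.085,0,0,0,0],[0.085,0,0,0,0]]'
python3 - <<'E'
from h import *
np.set_printoptions(precision=4,suppress=True)
o,p,R=st()
print(R,rel([.5297,-.1379,.058]))
E
```

```text
t: 6.18
eef_pos: [0.5314, -0.1383, 0.2607]
tool_rot: [0.0, 0.976, 0.219, 0.0]
contact_force: [-0.2, -0.4, 1.0]
gripper_width: 0.995
grasp_force: 0.0
[[ 0.9037  0.4282  0.0006]
 [ 0.4282 -0.9037 -0.0001]
 [ 0.0005  0.0004 -1.    ]] [-1.431  -1.2046 47.6856]
```

```bash
python3 -m pendant '[[0.085,-0.0015,-0.001,0.012,0],[0.085,0,0,0.012,0],[0.085,0,0,0.012,0],[0.085,0,0,0.011,0],[0.085,0,0,0,0],[0.085,0,0,0,0]]'
python3 - <<'E'
from h import *
np.set_printoptions(precision=4,suppress=True)
o,p,R=st()
print(rel([.5297,-.1379,.058]),o["contact_force"])
im,d=bot.read_camera("top")
cv2.imwrite("pics/crop4.png",cv2.resize(im[130:290,265:405],None,fx=3,fy=3,interpolation=cv2.INTER_CUBIC))
im,d=bot.read_camera("side")
a=cv2.resize(im[180:290,220:370],None,fx=4,fy=4,interpolation=cv2.INTER_CUBIC)
cv2.imwrite("pics/crop5.png",a)
E
```

```text
t: 6.68
eef_pos: [0.529, -0.1376, 0.2118]
tool_rot: [-0.0, 0.976, 0.219, -0.001]
contact_force: [0.7, 0.2, 0.4]
gripper_width: 0.997
grasp_force: 0.0
[ 0.7703  0.7429 -1.1833] [0.712  0.2439 0.4226]
```

View pics/crop5.png

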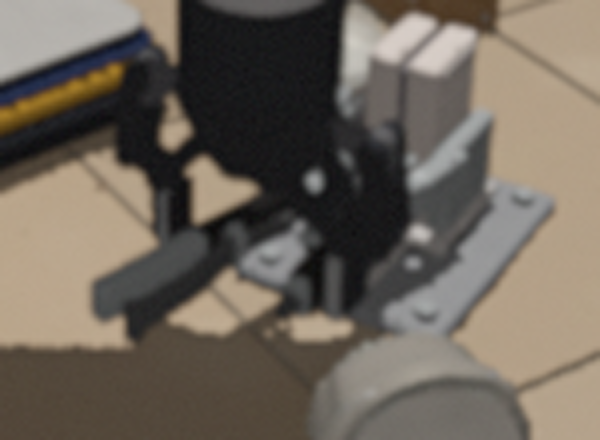

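The fingers straddle both handles, the far pad at (172,210) and the near one at (335,285). Now squeezing.

```bash
python3 -m pendant '[[0.06,0,0.003,0,0],[0.052,0,0.004,0,0],[0.046,0,0.003,0,0],[0.04,0,0.002,0,0],[0.038,0,0,0,0],[0.038,0,0,0,0],[0.038,0,0,0,0],[0.038,0,0,0,0]]' 40
python3 -m pendant '[[0.036,0,0,0,0],[0.036,0,0,0,0],[0.036,0,0,0,0],[0.036,0,0,0,0]]'
```

```text
t: 7.45
eef_pos: [0.5349, -0.1503, 0.215]
tool_rot: [0.001, 0.976, 0.219, 0.001]
contact_force: [-4.9, -0.9, 18.3]
gripper_width: 0.478
grasp_force: 37.8
t: 7.78
eef_pos: [0.5349, -0.1502, 0.215]
tool_rot: [0.001, 0.976, 0.219, 0.001]
contact_force: [-5.2, -0.1, 18.0]
gripper_width: 0.484
grasp_force: 37.8
```

Opening is 41 mm, so the handles are locked. Letting go and lifting clear.

```bash
python3 -m pendant '[[0.06,0,0,0,0],[0.08,0,-0.004,0,0],[0.08,0,-0.002,0,0],[0.08,0,0,0,0],[0.08,0,0,-0.015,0],[0.08,0,0,-0.03,0],[0.08,0,0,-0.04,0],[0.08,0,0,-0.04,0],[0.08,-0.04,-0.01,-0.03,0],[0.08,-0.04,0,0,0],[0.08,-0.04,0,0,0],[0.08,-0.04,0,0,0]]'
python3 - <<'E'
from h import *
np.set_printoptions(precision=4,suppress=True)
handles()
im,d=bot.read_camera("top")
cv2.imwrite("pics/crop6.png",cv2.resize(im[130:290,265:405],None,fx=3.5,fy=3.5,interpolation=cv2.INTER_CUBIC))
for n in("fixed_grip","handle_grip","lever_tail","handle_tail"):
    for r in bot.pinpoint(n,"top")[:1]: print(n,r["at"],r["score"],onz("top",r["at"],.068))
E
```

```text
t: 8.78
eef_pos: [0.389, -0.2012, 0.3623]
tool_rot: [-0.0, 0.975, 0.22, 0.0]
contact_force: [0.1, -0.4, 0.0]
gripper_width: 0.936
grasp_force: 0.0
-220 [(-15, -8), (3, 14)]
-210 [(-17, -8), (4, 15)]
-200 [(-15, -8), (3, 16)]
-190 [(-14, -7), (4, 16)]
-180 [(-12, -6), (4, 16)]
-170 [(-23, -14), (-10, -2), (5, 17)]
-160 [(-23, -12), (-7, 0), (5, 17)]
-150 [(-24, -11), (-4, 18)]
-140 [(-24, -11), (-2, 19)]
-130 [(-25, -11), (-1, 19)]
-120 [(-25, -7), (-2, 20)]
-110 [(-24, 20)]
-100 [(-24, -6), (8, 21)]
-90 [(-24, -5), (8, 29)]
-80 [(-22, 31)]
handle_grip [347.4, 230.3] 0.93 [ 0.529  -0.1358  0.068 ]
lever_tail [371.6, 255.8] 0.77 [ 0.4795 -0.1812  0.068 ]
handle_tail [360.8, 262.2] 0.7 [ 0.4676 -0.16    0.068 ]
```

View pics/crop6.png

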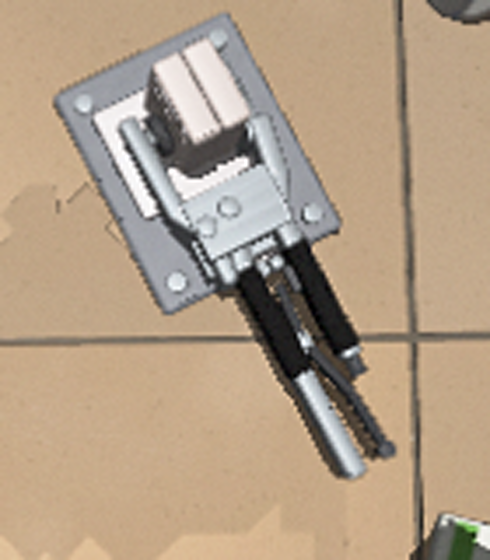

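The crop shows the handles closed and locked and the cassette halves together. The handle tail is at crop (350,470) and the lever tail at (388,450). Now the pinch approach, centred about (-212, 0) in the pliers' frame.

```bash
python3 -m pendant '[[0.06,0,0,0,-5],[0.06,0.02,-0.02,0,0],[0.06,0.02,0,0,0],[0.06,0.02,0,0,0],[0.06,0,0,0,0]]'
python3 - <<'E'
from h import *
np.set_printoptions(precision=4,suppress=True)
o,p,R=st()
print(R,rel([.4723,-.1756,.057]))
E
```

```text
t: 9.5
eef_pos: [0.4364, -0.15, 0.3623]
tool_rot: [0.001, 0.964, 0.265, 0.001]
contact_force: [0.3, 0.1, 0.5]
gripper_width: 0.704
grasp_force: 0.0
[[ 0.8592  0.5116  0.0017]
 [ 0.5116 -0.8592 -0.0016]
 [ 0.0006  0.0022 -1.    ]] [ 17.5324  39.6859 150.391 ]
```

```bash
python3 -m pendant '[[0.06,0.009,0.02,0,0],[0.06,0.009,0.02,0,0],[0.06,0,0,0.03,0],[0.06,0,0,0.03,0],[0.06,0,0,0.02,0],[0.06,0,0,0,0],[0.06,0,0,0,0]]'
python3 - <<'E'
from h import *
np.set_printoptions(precision=4,suppress=True)
o,p,R=st()
print(R,rel([.4723,-.1756,.057]))
E
```

```text
t: 10.08
eef_pos: [0.4681, -0.1786, 0.2814]
tool_rot: [-0.0, 0.965, 0.262, -0.002]
contact_force: [0.1, 0.0, 1.3]
gripper_width: 0.702
grasp_force: 0.0
[[ 0.8625  0.506  -0.003 ]
 [ 0.506  -0.8625 -0.0005]
 [-0.0028 -0.0011 -1.    ]] [ 5.7979 -0.219  69.4166]
```

```bash
python3 -m pendant '[[0.06,0.003,0,0.02,0],[0.06,0,0,0.02,0],[0.06,0,0,0.016,0],[0.06,0,0,0.013,0],[0.06,0,0,0,0],[0.06,0,0,0,0]]'
python3 - <<'E'
from h import *
np.set_printoptions(precision=4,suppress=True)
o,p,R=st()
print(rel([.4723,-.1756,.057]),o["contact_force"])
im,d=bot.read_camera("side")
cv2.imwrite("pics/crop7.png",cv2.resize(im[180:290,220:370],None,fx=4,fy=4,interpolation=cv2.INTER_CUBIC))
E
```

```text
t: 10.58
eef_pos: [0.4712, -0.1774, 0.2142]
tool_rot: [0.0, 0.965, 0.262, 0.0]
contact_force: [-0.1, -0.3, -0.4]
gripper_width: 0.7
grasp_force: 0.0
[ 1.7455 -1.1165  2.2242] [-0.1491 -0.3454 -0.4119]
```

View pics/crop7.png

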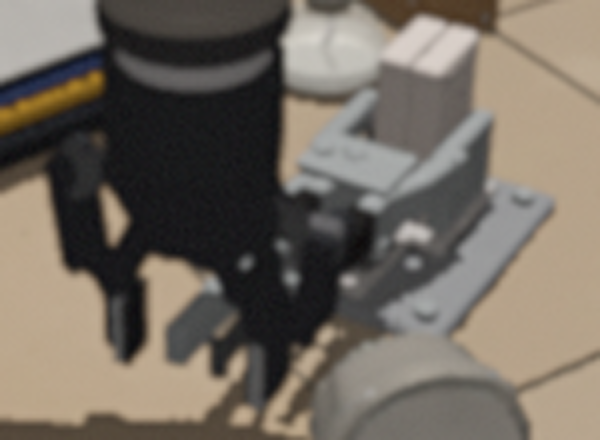

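The fingers at (125,330) and (260,370) straddle the handle tail (190,330) and the lever tail (220,350). Hand has been off the locked handles for over 2 s. Pinching now.

```bash
python3 -m pendant '[[0.035,0,0,0,0],[0.025,0,0,0,0],[0.016,0,0,0,0],[0.016,0,0,0,0],[0.016,0,0,0,0],[0.016,0,0,0,0],[0.016,0,0,0,0]]' 25
python3 - <<'E'
from h import *
handles()
E
```

```text
t: 11.22
eef_pos: [0.4703, -0.1785, 0.2144]
tool_rot: [0.001, 0.965, 0.261, 0.001]
contact_force: [-3.9, -2.2, 8.8]
gripper_width: 0.192
grasp_force: 13.3
-210 [(20, 23)]
-200 []
-190 [(-9, 8)]
-180 [(-12, 8)]
-170 [(-49, -40), (-11, 9)]
-160 [(-48, -36), (-10, 9)]
-150 [(-47, -33), (-10, 10)]
-140 [(-47, -32), (-11, 11)]
-130 [(-47, -30), (-14, 11)]
-120 [(-43, -28), (-16, -8), (-2, 12)]
-110 [(-41, -22), (-17, -12), (-3, 12)]
-100 [(-40, -21), (-1, 13)]
-90 [(-38, -18), (-2, 16)]
-80 [(-36, 19)]
```

The pliers opened, swivelling as they went. Following outward, then letting go and lifting.

```bash
python3 -m pendant '[[0.016,0,-0.008,0,0],[0.016,0,-0.008,0,0],[0.016,0,-0.006,0,0],[0.04,0,0,0,0],[0.055,0,0,0,0],[0.055,0,0,0,0],[0.055,0,0,-0.02,0],[0.055,0,0,-0.04,0],[0.055,0,0,-0.04,0],[0.055,0,0,-0.04,0],[0.055,-0.03,0,-0.02,0],[0.055,-0.03,0,0,0]]'
python3 - <<'E'
from h import *
np.set_printoptions(precision=4,suppress=True)
handles()
im,d=bot.read_camera("top")
cv2.imwrite("pics/crop8.png",cv2.resize(im[130:290,265:405],None,fx=3.5,fy=3.5,interpolation=cv2.INTER_CUBIC))
for r in bot.trace("cassette","top")[:1]:
    C=cloud("top",d,r["mask"]);print(r["score"]);S=C[C[:,2]>.105]
    print(len(S),np.median(S[:,2]),S[:,:2].mean(0),cv2.minAreaRect(S[:,:2].astype(np.float32)*1000))
im,d=bot.read_camera("side")
for r in bot.trace("cassette","side")[:1]:
    C=cloud("side",d,r["mask"]);S=C[C[:,2]>.111];print(r["score"],np.percentile(C[:,2],98),S[:,:2].mean(0),cv2.minAreaRect(S[:,:2].astype(np.float32)*1000))
o,p,R=st();print(p,R)
E
```

```text
t: 12.27
eef_pos: [0.409, -0.1895, 0.3767]
tool_rot: [0.002, 0.965, 0.263, 0.003]
contact_force: [-0.1, -1.1, 0.1]
gripper_width: 0.647
grasp_force: 0.0
-220 [(7, 16), (28, 39)]
-210 [(8, 16), (26, 39)]
-200 [(7, 14), (25, 38)]
-190 [(6, 12), (23, 36)]
-180 [(5, 12), (21, 34)]
-170 [(-41, -33), (6, 12), (20, 33)]
-160 [(-42, -30), (6, 13), (19, 31)]
-150 [(-41, -27), (8, 30)]
-140 [(-40, -26), (8, 29)]
-130 [(-40, -25), (6, 28)]
-120 [(-38, -23), (3, 26)]
-110 [(-36, -18), (2, 25)]
-100 [(-35, -16), (8, 23)]
-90 [(-33, -20), (1, 22)]
-80 [(-31, 22)]
0.9
534 0.1158785516595007 [ 0.6645 -0.0847] ((665.9132080078125, -85.39810943603516), (50.53196334838867, 38.76437759399414), 32.88151550292969)
0.57 0.11736115276707249 [ 0.665  -0.0908] ((667.8258056640625, -87.94442749023438), (53.14643478393555, 36.879364013671875), 33.561241149902344)
[ 0.4076 -0.1883  0.373 ] [[ 0.8627  0.5058 -0.0003]
 [ 0.5058 -0.8627  0.0006]
 [ 0.0001 -0.0007 -1.    ]]
```

View pics/crop8.png

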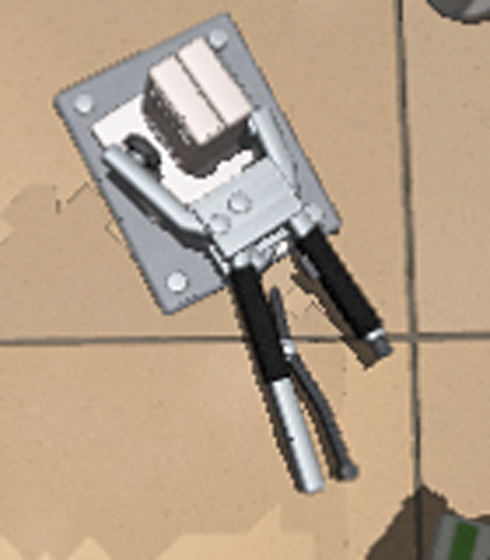

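The crop shows the pliers open, with no gap between the two halves and the cassette still standing near crop (200,92), yaw about 33°. Moving above it.

```bash
python3 - <<'E'
from h import *
print(rel([.666,-.0865,.18]))
E
python3 -m pendant '[[0.07,0,0,0,-2.7],[0.07,0.035,0,0,0],[0.07,0.035,0,0,0],[0.07,0.035,0,0,0],[0.07,0.035,0,0,0],[0.07,0.035,0,0,0],[0.07,0.035,0,0,0],[0.07,0.035,0,0,0],[0.07,0,0,0,0],[0.07,0,0,0,0]]' 30
python3 - <<'E'
from h import *
np.set_printoptions(precision=4,suppress=True)
print(st()[2],rel([.666,-.0865,.098]))
E
```

```text
[274.39410036  43.04939203  37.99409621]
t: 13.35
eef_pos: [0.6147, -0.0519, 0.3712]
tool_rot: [0.0, 0.958, 0.287, -0.001]
contact_force: [-0.4, 0.5, -0.2]
gripper_width: 0.823
grasp_force: 0.0
[[ 0.8352  0.55   -0.0024]
 [ 0.55   -0.8352 -0.0011]
 [-0.0026 -0.0004 -1.    ]] [ 24.5715  57.2024 118.0702]
```

```bash
python3 -m pendant '[[0.07,0.0125,0.0285,0,0],[0.07,0.0125,0.0285,0,0],[0.07,0,0,0.03,0],[0.07,0,0,0,0],[0.07,0,0,0,0],[0.07,0,0,0,0]]'
python3 - <<'E'
from h import *
np.set_printoptions(precision=4,suppress=True)
print(st()[2],rel([.666,-.0865,.098]))
E
```

```text
t: 13.85
eef_pos: [0.6643, -0.0891, 0.3433]
tool_rot: [-0.0, 0.959, 0.284, -0.001]
contact_force: [-0.0, -0.4, 0.4]
gripper_width: 0.821
grasp_force: 0.0
[[ 0.8382  0.5454 -0.0013]
 [ 0.5454 -0.8382  0.0002]
 [-0.001  -0.0009 -1.    ]] [ 3.058  -1.0847 90.2547]
```

```bash
python3 -m pendant '[[0.07,0.002,-0.001,0.025,0],[0.07,0,0,0.025,0],[0.07,0,0,0.02,0],[0.07,0,0,0.012,0],[0.07,0,0,0.008,0],[0.07,0,0,0,0],[0.07,0,0,0,0],[0.07,0,0,0,0]]'
python3 - <<'E'
from h import *
np.set_printoptions(precision=4,suppress=True)
print(st()[2],rel([.666,-.0865,.098]))
im,d=bot.read_camera("side")
cv2.imwrite("pics/crop9.png",cv2.resize(im[150:290,220:400],None,fx=4,fy=4,interpolation=cv2.INTER_CUBIC))
E
```

```text
t: 14.52
eef_pos: [0.6665, -0.0874, 0.2548]
tool_rot: [0.0, 0.959, 0.285, 0.001]
contact_force: [0.5, 0.4, -0.6]
gripper_width: 0.82
grasp_force: 0.0
[[ 0.838   0.5456  0.0023]
 [ 0.5456 -0.838  -0.0002]
 [ 0.0018  0.0014 -1.    ]] [-0.2545 -1.2691  1.7588]
```

View pics/crop9.png

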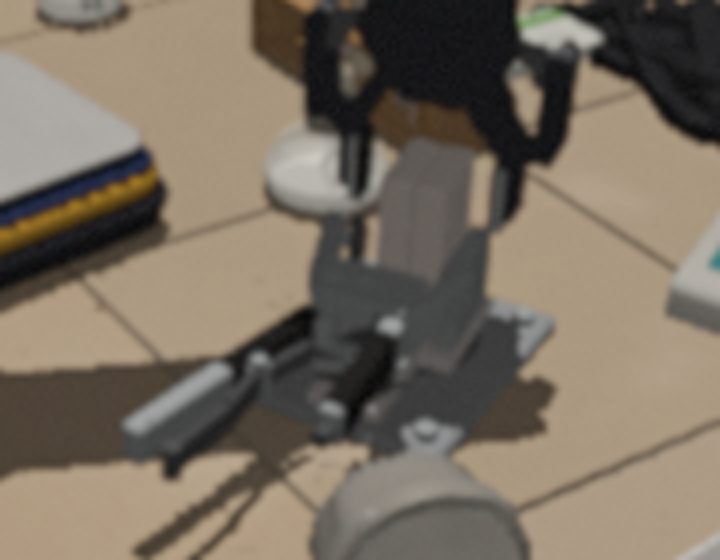

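The pads flank the cassette top, left at (355,170) and right at (505,195), with the fingertips above the jaws. Gripping and lifting.

```bash
python3 -m pendant '[[0.045,0,0,0,0],[0.034,0,0,0,0],[0.034,0,0,0,0],[0.034,0,0,0,0],[0.034,0,0,0,0],[0.034,0,0,0,0],[0.034,0,0,-0.01,0],[0.034,0,0,-0.015,0]]' 30
python3 -m pendant '[[0.034,0,0,-0.02,0],[0.034,0,0,-0.025,0],[0.034,0,0,-0.03,0],[0.034,0,0,-0.03,0],[0.034,0,0,0,0],[0.034,0,0,0,0]]'
python3 - <<'E'
from h import *
np.set_printoptions(precision=4,suppress=True)
o,p,R=st()
im,d=bot.read_camera("side")
cv2.imwrite("pics/crop10.png",cv2.resize(im[110:290,180:400],None,fx=3.5,fy=3.5,interpolation=cv2.INTER_CUBIC))
for c in("side","top"):
    im,d=bot.read_camera(c)
    for r in bot.trace("cassette",c)[:1]:
        C=cloud(c,d,r["mask"]);print(c,r["score"],len(C),np.percentile(C,[2,50,98],axis=0))
    for r in bot.pinpoint("cassette",c)[:1]: print(r)
for c in("side","top"):
  for r in bot.pinpoint("weighing_pan",c)[:1]: print(c,r["score"],onz(c,r["at"],.061))
im,d=bot.read_camera("top");m=np.zeros(d.shape,bool);m[170:290,130:260]=1
C=cloud("top",d,m);C=C[abs(C[:,2]-.061)<.004]
print(cv2.minAreaRect(C[:,:2].astype(np.float32)*1000),C.mean(0),np.percentile(C,[.5,99.5],axis=0))
print(R,p,rel([.53,.158,.1]),o["q"])
E
```

```text
t: 15.23
eef_pos: [0.6653, -0.087, 0.2773]
tool_rot: [-0.0, 0.959, 0.285, -0.002]
contact_force: [0.7, 0.5, -1.6]
gripper_width: 0.407
grasp_force: 30.4
t: 15.73
eef_pos: [0.6663, -0.0879, 0.3863]
tool_rot: [0.001, 0.959, 0.284, 0.002]
contact_force: [0.1, 0.6, -1.5]
gripper_width: 0.411
grasp_force: 30.4
side 0.6 1105 [[ 0.6392 -0.1146  0.1588]
 [ 0.6519 -0.0997  0.2068]
 [ 0.6917 -0.0714  0.2471]]
{'at': [328.3, 174.1], 'score': 0.81}
top 0.56 421 [[ 0.4535 -0.1766 -0.0017]
 [ 0.4819 -0.1494  0.0705]
 [ 0.5142 -0.132   0.0755]]
side 0.58 [0.5252 0.1616 0.061 ]
top 0.8 [0.5261 0.1641 0.061 ]
((528.0194091796875, 172.11305236816406), (140.00550842285156, 148.1420135498047), 7.078279972076416) [0.5372 0.1914 0.0616] [[0.4554 0.1138 0.0579]
 [0.6023 0.248  0.0648]]
[[ 0.8383  0.5453  0.0048]
 [ 0.5453 -0.8383 -0.0003]
 [ 0.0038  0.0028 -1.    ]] [ 0.6663 -0.0879  0.3863] [  20.0668 -279.5332  127.7828] [-0.4691  0.5903  0.762   1.62   -0.4448  1.1073 -0.5849]
```

View pics/crop10.png

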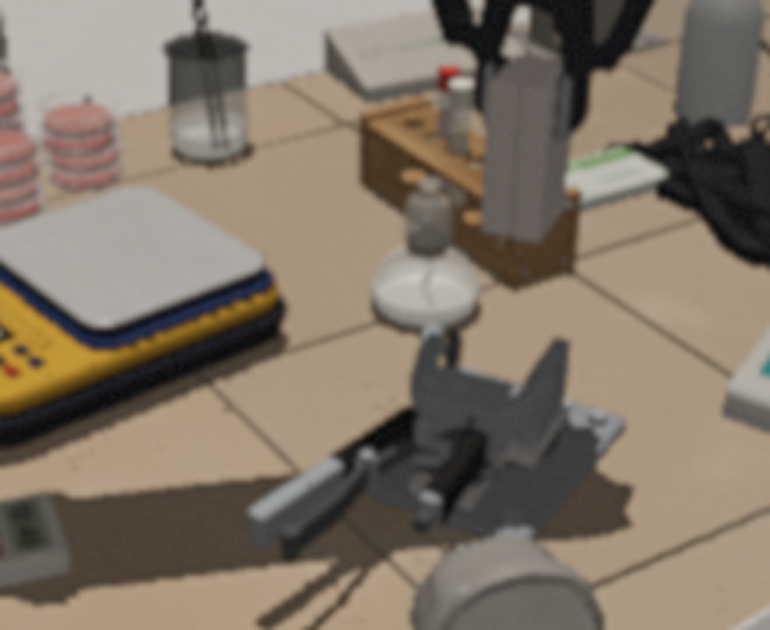

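The cassette hangs upright in the grip as one 35 mm block, so it is sealed, and the jaws below are empty. I'll refine the pan centre from the first, unobstructed picture.

Run:
```python
from h import *
np.set_printoptions(precision=4,suppress=True)
im=cv2.imread("pics/top0.png");h=cv2.cvtColor(im,cv2.COLOR_BGR2HSV)
m=((h[...,1]<50)&(h[...,2]>150)).astype(np.uint8)
m=cv2.morphologyEx(m,cv2.MORPH_OPEN,np.ones((3,3)))
n,l,s,c=cv2.connectedComponentsWithStats(m);i=l[231,195];print(s[i],c[i])
rc,px=np.nonzero(l==i)
W=np.array([onz("top",(a,b),.061)[:2] for a,b in zip(px[::3],rc[::3])])
r=cv2.minAreaRect(W.astype(np.float32)*1000);print(r,W.mean(0))
t=[r[0][0]/1000,r[0][1]/1000,.065+.0745]
print(rel(t))
```

```text
[ 150  194   85   78 5539] [191.7126 232.6613]
((528.5632934570312, 166.5196533203125), (138.70489501953125, 156.02459716796875), 7.214388370513916) [0.5279 0.166 ]
[  23.478  -287.4716   88.2829]
```

```bash
python3 -m pendant '[[0.034,0.002,-0.015,0,0],[0.034,0.002,-0.03,0,0],[0.034,0.003,-0.03,0,0],[0.034,0.003,-0.035,0,0],[0.034,0.003,-0.035,0,0],[0.034,0.003,-0.035,0,0],[0.034,0.003,-0.03,0,0],[0.034,0.002,-0.03,0,0],[0.034,0.002,-0.025,0,0],[0.034,0.001,-0.02,0,0],[0.034,0,0,0,0],[0.034,0,0,0,0]]'
python3 - <<'E'
from h import *
np.set_printoptions(precision=4,suppress=True)
o,p,R=st();print(p,R,o["gripper_width"],rel([.5286,.166,.065+.0745]))
E
```

```text
t: 17.23
eef_pos: [0.5302, 0.166, 0.3832]
tool_rot: [-0.0, 0.958, 0.286, -0.0]
contact_force: [0.4, -0.8, -1.6]
gripper_width: 0.411
grasp_force: 30.5
[0.5302 0.166  0.3832] [[ 0.8365  0.548  -0.0002]
 [ 0.548  -0.8365  0.0002]
 [-0.     -0.0003 -1.    ]] 0.41096940251114855 [-1.3024 -0.7924 88.654 ]
```

```bash
python3 -m pendant '[[0.034,0,0,0.02,0],[0.034,0,0,0.025,0],[0.034,0,0,0.02,0],[0.034,0,0,0.015,0],[0.034,0,0,0.006,0],[0.034,0,0,0,0],[0.034,0,0,0,0]]'
python3 - <<'E'
from h import *
np.set_printoptions(precision=4,suppress=True)
im,d=bot.read_camera("side")
for r in bot.trace("cassette","side")[:1]:
    C=cloud("side",d,r["mask"]);print(r["score"],len(C),np.percentile(C,[2,50,98],axis=0))
    o,p,R=st();print(p,np.array(o["contact_force"]))
E
```

```text
t: 17.82
eef_pos: [0.5313, 0.1639, 0.2977]
tool_rot: [0.0, 0.959, 0.284, 0.0]
contact_force: [0.4, -0.5, -1.3]
gripper_width: 0.406
grasp_force: 30.5
0.82 860 [[0.5053 0.1359 0.0614]
 [0.5209 0.1502 0.1131]
 [0.5615 0.1926 0.1606]]
[0.5314 0.1644 0.2983] [-0.3543  0.0823 -1.5424]
```

```bash
python3 -m pendant '[[0.034,0,0,0.003,0],[0.034,0,0,0.002,0],[0.034,0,0,0.001,0],[0.034,0,0,0,0]]'; python3 -m pendant '[[0.034,0,0,0.001,0],[0.034,0,0,0,0]]';python3 -m pendant '[[0.034,0,0,0.001,0],[0.034,0,0,0,0]]'
```

```text
t: 18.25
eef_pos: [0.5305, 0.1649, 0.2911]
tool_rot: [-0.0, 0.959, 0.285, -0.0]
contact_force: [0.4, 0.5, -1.9]
gripper_width: 0.41
grasp_force: 30.5
t: 18.42
eef_pos: [0.5307, 0.1647, 0.291]
tool_rot: [-0.0, 0.959, 0.285, -0.0]
contact_force: [-2.8, -0.8, 7.5]
gripper_width: 0.408
grasp_force: 31.1
t: 18.58
eef_pos: [0.5309, 0.1645, 0.2909]
tool_rot: [-0.001, 0.959, 0.284, 0.0]
contact_force: [-7.1, -0.7, 17.7]
gripper_width: 0.411
grasp_force: 32.1
```

Contact. Easing off 1.5 mm, then releasing.

```bash
python3 -m pendant '[[0.034,0,0,-0.0015,0],[0.034,0,0,0,0]]'; python3 -m pendant '[[0.04,0,0,0,0],[0.05,0,0,0,0],[0.06,0,0,0,0],[0.065,0,0,0,0],[0.065,0,0,0,0],[0.065,0,0,-0.01,0],[0.065,0,0,-0.02,0],[0.065,0,0,-0.03,0],[0.065,0,0,-0.04,0],[0.065,0,0,-0.04,0],[0.065,0,0,0,0]]'
python3 -m pendant '[[0.065,0,-0.03,0,0],[0.065,0,-0.04,0,0],[0.065,0,-0.04,0,0],[0.065,0,-0.04,0,0],[0.065,0,-0.03,0,0],[0.065,0,-0.02,0,0],[0.065,0,0,0,0],[0.065,0,0,0,0]]'
python3 - <<'E'
from h import *
np.set_printoptions(precision=4,suppress=True)
for c in("top","side"):
    im,d=bot.read_camera(c)
    for r in bot.trace("cassette",c)[:1]:
        C=cloud(c,d,r["mask"]);S=C[C[:,2]>np.percentile(C[:,2],98)-.006];print(c,r["score"],np.percentile(C[:,2],[2,98]),cv2.minAreaRect(S[:,:2].astype(np.float32)*1000))
    for r in bot.pinpoint("cassette",c)[:1]: print(r,onz(c,r["at"],.061))
    for r in bot.pinpoint("spirit_lamp",c)[:1]: print("lamp",r["score"],onz(c,r["at"],0))
    if c=="top": a=im[120:300,130:370]
    else: b=im[100:280,150:390]
cv2.imwrite("pics/fin.png",np.hstack([cv2.resize(a,None,fx=1.66,fy=2),cv2.resize(b,None,fx=1.66,fy=2)]))
E
```

```text
t: 18.75
eef_pos: [0.5308, 0.1648, 0.2911]
tool_rot: [-0.0, 0.959, 0.285, 0.0]
contact_force: [0.1, -0.9, -1.9]
gripper_width: 0.41
grasp_force: 30.0
t: 19.67
eef_pos: [0.5331, 0.1638, 0.4386]
tool_rot: [-0.001, 0.959, 0.284, 0.006]
contact_force: [1.3, -1.2, -0.5]
gripper_width: 0.765
grasp_force: 0.0
t: 20.33
eef_pos: [0.4208, 0.3333, 0.4311]
tool_rot: [-0.0, 0.958, 0.286, 0.0]
contact_force: [-0.7, -2.0, -0.4]
gripper_width: 0.761
grasp_force: 0.0
{'at': [196.7, 229.5], 'score': 0.63} [0.5339 0.1561 0.061 ]
lamp 0.75 [0.7201 0.0831 0.    ]
side 0.79 [0.0645 0.154 ] ((534.318359375, 162.89678955078125), (52.34693145751953, 35.85847091674805), 33.195167541503906)
{'at': [211.2, 181.4], 'score': 0.61} [0.5245 0.169  0.061 ]
lamp 0.83 [0.7198 0.0758 0.    ]
```

View pics/fin.png

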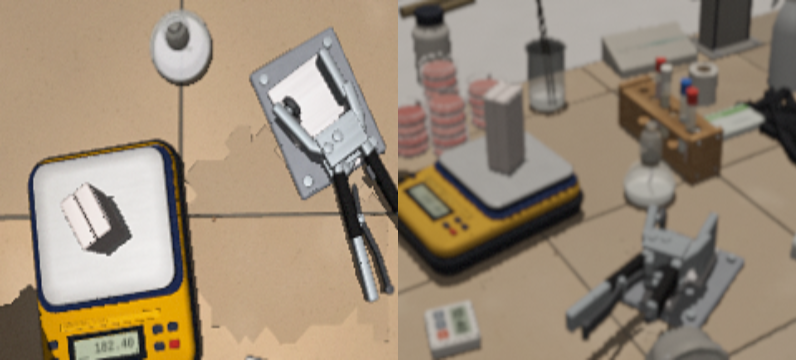

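The final picture shows the cassette standing upright mid-pan: (90,220) in the left half, (505,130) in the right. It is at about (0.534, 0.163), 36 mm thick; the lamp has not moved and the hand is clear.

```bash
python3 -c "
from station import bot
print(bot.hand_in())"
```

```text
the job is handed in; nothing more can be done
None
```

The job is handed in: the cassette was pressed together (it now measures about 36 mm, the sealed thickness), the pliers stayed locked hands-off for over 2 s and were opened with their lever, and the cassette stands upright within about 7 mm of the middle of the near balance's pan, with the spirit lamp untouched.

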